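# Shift the polishing machine into third

### The arm

A 7-joint arm with a two-finger parallel gripper is mounted at the origin on the work surface. World frame = base frame: x ahead of the robot, y to its left, z up, the work surface at z = 0. Lengths are in mm, angles in rad, forces in N, time in s.
With the tool pointing down it reaches from about 425 to 800 mm from the base axis. Payload 8.3 kg.
Tool frame: the origin (TCP) lies at the centre of the arm's flange, where the gripper is bolted on; the fingertips stand 173 mm ahead of it and the grasp point (between the pads) lies 155 mm ahead of it; z points along the fingers, y is the direction in which the jaws open and shut (so a half turn about z gives the same grasp; the last joint's range is limited). The gripper opens to 85 mm and grips with 20 to 120 N. Pads are 22 mm wide; open, the fingers measure 114 mm over their backs; the gripper's body (76 mm by 85 mm) begins 54 mm behind the grasp point. The pads swing forward as they close: fully open they stand 13 mm farther back than shut.
Start: joints at [-0.063, 0.383, 0.016, 1.37, -0.006, 1.388, -0.046], TCP at [624.993, 0.037, 404.679] pointing down, gripper open.
Joint ranges: [-2.95, 2.95], [-0.25, 2.06], [-1.52, 1.56], [0.18, 2.33], [-1.44, 4.58], [0.02, 2.06], [-3.01, 3.01]. Speed limits (rad/s): [2.39, 2.39, 3.01, 3.01, 3.14, 3.14, 3.14].

### API

Orientations are given as a unit quaternion [w, x, y, z].
In Python, from bench import * gives the robot as it stands. Calls block until the motion is done:
- movep(position, orientation): joint-space move of the TCP to a pose.
- servo_line(position, v=150, orientation=None, contact_N=None): straight line of the TCP; orientation=None keeps the orientation; v is the mean speed in mm/s. With contact_N (N) it stops when the force on the tool has changed by that much, and returns True; else False.
- movej(angles): joint-space move.
- open_jaws() and clamp(grip_force=None): open the fingers fully, or close them until they stop; grip_force is the grip in N (None keeps the last).
- pause(seconds).
- solve_ik(position, orientation): joint angles nearest the present ones, or None.
- get_obs(): the state.
- grab_frame(name): name is "scene" or "side" or "wrist"; returns the picture (384x512x3 uint8, red, green, blue); there is no depth.
- get_calibration(name): a dict with "intrinsics" (3x3 intrinsics, pixels), "extrinsics" (4x4, takes a point from camera to world coordinates). Camera axes: x right, y down, z forward; pixel columns grow to the right and rows downward; lengths in mm; the calibration is good to about 2 mm. The wrist camera is an equidistant fisheye: a pixel r from the principal point sees the ray r / f radians off the axis. A picture is of the moment at which its call begins: read the wrist's pose just before it. get_calibration takes no time and is no camera call; for the wrist camera it gives the pose at the moment of the call.
A pose or a line that the arm cannot do raises MotionError and nothing moves.
- sign_off(): hands the job in, once; it reports no verdict.
Trained networks look in the newest picture that a camera, given by its name, has taken for a name from the list of things; names that differ only in an ending like _2 or _b are one class to them, and where a whole thing is asked for, a point or a joint stands for the part that bears it (a point fixed in the world has none). Each returns a list of dicts, best first, with "confidence" (0 to 1); they miss things now and then, are a little off and sometimes report something else, mostly with a low value. They report only what shows in the picture. A call takes as long as a camera call.
- boxes_of(thing, camera): "bbox" ([left, top, width, height] in pixels, round what is visible of it).
- spot_point(thing, camera): "location" ([column, row] in pixels: a listed point, or the origin of a listed thing).
The state is a dict: "clock": time; "joint_positions": joint angles; "qd": joint speeds; "tau": joint torques, N m; "position": TCP position; "tool_rot": TCP orientation; "wrist_force": force on the tool from outside, world axes, zero at the start; "ft_torque": the same for the moment, N m; "grip_width": finger opening in mm.
Only numpy, scipy, OpenCV 4.12 (cv2) and the standard library are available. Lean on these libraries where they do the work, as an engineer would, in place of code of your own. Each camera call takes 0.05 s, during which the arm holds its last target.

### The job

Put the bench polishing machine into third gear. As you stand behind the robot, its ball-topped gear lever is somewhere along the left-hand side of the H-shaped gate; with the fingertips only, push it into the cross lane, across to the right, and then away from you until it is fully home in the far right slot (third), without letting it slip into the near right slot (fourth). Push it gently, do not grip it or force it against the gate, leave the other things on the bench and the machine where they are, and come clear of the lever at the end.

Things in the scene. Friction and masses are not known exactly. Their poses are not given: they have to be found in the camera images.
- polisher: Bench polishing machine, bolted down. Origin on the bench (height 0) under the gate centre; x points away from the robot (yaw within 0.35 rad), y left, z up. Grey gearbox 150 (x) by 180 (y) by 117 mm high; motor on its left (y 90 to 240 mm, top 131 mm high); buffing wheel, 140 mm diameter, on its right (y -158 to -182 mm). All but the lever stays below 160 mm height.
- gate_center (a point): Centre of the H, on top of the steel gate plate, 125 mm high; axes as the polisher's. Plate 100 (x) by 90 (y) by 8 mm. The fore-and-aft slots are 16 mm wide, centred at y = +20 and -20 mm, and run from x = -29 to 29 mm; the cross lane between them is 18 mm wide (x = -9 to 9 mm). First slot = far left, second = near left, third = far right, fourth = near right.
- knob_center (a point): Centre of the black ball knob, 36 mm diameter, on top of the gear lever, a steel rod 10 mm thick. It is fixed to the rod, 150 mm from the lever's pivot: with across = a and fore = b it stands from the pivot, in the polisher's axes, at 150 mm times (sin b, -sin a cos b, cos a cos b), so 185 to 200 mm above the bench.
- lever_pivot (a point): Point inside the gearbox about which the lever turns, 50 mm above the bench, straight under the gate centre. Axes as the polisher's.
- lever_across (a joint): Sideways lean of the lever (rad): 0 upright, positive to the right (-y), stops at -0.315 and 0.315. -0.275 is the middle of the left-hand slots, +0.275 of the right-hand slots; it starts between -0.30 and -0.25. Steel webs between the slots let it cross only while lever_fore is within about 0.05 of zero.
- lever_fore (a joint): Fore-and-aft lean of the lever (rad): 0 in the cross lane, positive away from the robot (+x), stops at -0.32 and 0.32; starts anywhere from -0.29 to 0.29. Third gear is home at the +0.32 stop on the right-hand side (above 0.27 counts). Both joints are held by friction: no spring, the lever stays where it is left and takes 2 to 3 N at the knob to move.
- bushing: Steel bushing lying about on top of the gearbox, outside the gate plate at the near left corner: ring of 28 mm diameter, 22 mm high, hole 14 mm. Loose, to be left alone. Origin at the centre of its underside.
- jar: White jar with a steel lid standing loose on the bench in front of the machine, 56 mm diameter, 75 mm high. To be left alone. Origin at the centre of its underside.
- bar: Brown bar of polishing compound lying loose on the bench in front of the machine, 40 by 100 by 32 mm high. To be left alone. Origin at the centre of its underside.
- wrench: Steel open-ended wrench, 170 mm long, lying loose on the bench beyond the machine. To be left alone. Origin under its middle.

How it is judged:
By the outcome, as a careful person would: the job done as asked, in the order asked, and still so for the second after the job is handed in, with the robot touching nothing.
It also fails if it takes over 51 s, if anything falls off the work surface, if the arm or the gripper's body presses on something with over 40 N, if the wrist force passes 120 N, or if a joint passes its speed limit or range.

## Working session

There is one attempt and no reset: what is moved stays moved. The work goes in short steps, each a Python script; the robot and the scene stay as the last script left them, time stands still between calls to the robot, and variables do not carry over. Pictures are saved under pics/ and viewed, and the job is handed in when it is done.

```bash
ls; mkdir -p pics; python3 - <<'E'
from bench import *
import cv2
for n in ["scene","side","wrist"]:
    im=grab_frame(n); cv2.imwrite(f"pics/{n}0.png",im[:,:,::-1])
    c=get_calibration(n); print(n,c)
    for t in ["gate_center","knob_center","lever_pivot","polisher","bushing","jar","bar"]:
        print(t,[(r["location"],round(r["confidence"],2)) for r in spot_point(t,n)[:2]])
o=get_obs(); print(o)
E
```

```text
pics
scene {'intrinsics': array([[348.6940217 ,   0.        , 254.51835156],
       [  0.        , 348.6940217 , 194.55498296],
       [  0.        ,   0.        ,   1.        ]]), 'extrinsics': array([[ 3.21882006e-01,  7.92218710e-01, -5.18441405e-01,
         9.87620642e+02],
       [ 9.46762327e-01, -2.72655999e-01,  1.71171849e-01,
        -1.08967022e+02],
       [-5.75061756e-03, -5.45937929e-01, -8.37805889e-01,
         8.43483148e+02],
       [ 0.00000000e+00,  0.00000000e+00,  0.00000000e+00,
         1.00000000e+00]])}
gate_center [([239.4, 218.5], 0.95)]
knob_center [([257.1, 194.4], 0.6)]
lever_pivot []
polisher [([243.8, 240.4], 0.93)]
bushing []
jar [([282.6, 178.3], 0.56)]
bar [([180.2, 214.9], 0.66)]
side {'intrinsics': array([[462.06850519,   0.        , 247.66243005],
       [  0.        , 462.06850519, 190.45076855],
       [  0.        ,   0.        ,   1.        ]]), 'extrinsics': array([[ 9.81170003e-01, -1.07942651e-01,  1.60168064e-01,
         4.23248109e+02],
       [-1.92241145e-01, -6.25953567e-01,  7.55794598e-01,
        -6.52894952e+02],
       [ 1.86
[... 1125 characters left out ...]
': 1.2, 'joint_positions': array([-0.06291685,  0.38339442,  0.01636889,  1.37012398, -0.00632426,
        1.38818686, -0.0465127 ]), 'qd': array([-0.00197219,  0.00074513, -0.00132626,  0.00048914, -0.00074691,
       -0.00145321, -0.00043109]), 'tau': array([ 3.52901343e-04, -6.27350879e+01,  8.43138713e-01, -3.72084367e+01,
        1.66042987e-02,  2.82127548e-03, -1.96663230e-06]), 'position': array([6.24987287e+02, 6.76889074e-02, 4.04671700e+02]), 'tool_rot': array([-5.66432042e-05,  7.07080411e-01,  7.07133148e-01,  9.21037470e-06]), 'wrist_force': array([0.14344145, 0.15694028, 1.34270753]), 'ft_torque': array([ 0.00285859, -0.00665445, -0.00592023]), 'grip_width': 85.24255640785877}
```

View pics/scene0.png

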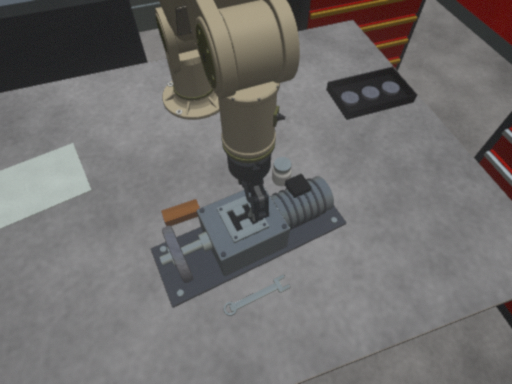

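View pics/side0.png

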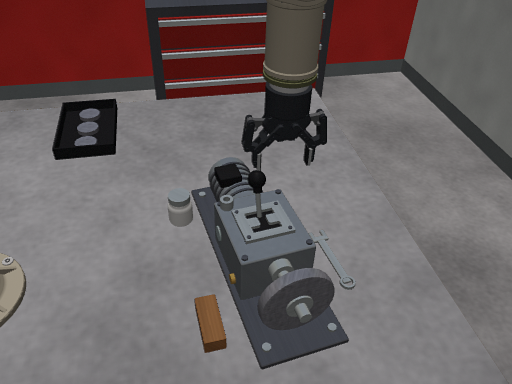

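View pics/wrist0.png

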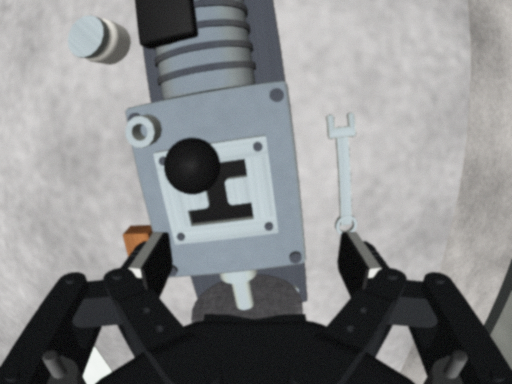

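The lever leans toward the near-left slot: the knob is at about (192,166) in the wrist view, and the plate bolts are at about (258,147), (269,227) and (181,237). Next I'll measure pose, yaw and lever angles.

```bash
cat > h.py <<'E'
import numpy as np, cv2
from scipy.optimize import least_squares
# initial calibration of wrist
def ray(name,c,px):
    K=c["intrinsics"];E=c["extrinsics"];u=(np.array(px,float)-K[:2,2])/K[0,0]
    if name=="wrist":
        r=np.hypot(*u); d=np.array([*(u/max(r,1e-9)*np.sin(r)),np.cos(r)])
    else: d=np.array([*u,1.])
    d=E[:3,:3]@d; return E[:3,3],d/np.linalg.norm(d)
def onplane(name,c,px,z):
    o,d=ray(name,c,px); return o+d*(z-o[2])/d[2]
def proj(name,c,P):
    K=c["intrinsics"];E=c["extrinsics"];p=E[:3,:3].T@(np.asarray(P)-E[:3,3])
    if name=="wrist":
        t=np.arctan2(np.hypot(p[0],p[1]),p[2]); u=p[:2]/max(np.hypot(p[0],p[1]),1e-9)*t
    else: u=p[:2]/p[2]
    return K[0,0]*u+K[:2,2]
def knob(g,yaw,a,b):
    v=150*np.array([np.sin(b),-np.sin(a)*np.cos(b),np.cos(a)*np.cos(b)])
    c,s=np.cos(yaw),np.sin(yaw)
    return np.array([g[0]+c*v[0]-s*v[1],g[1]+s*v[0]+c*v[1],50+v[2]])
E
python3 - <<'E'
import cv2
im=cv2.imread("pics/wrist0.png")[75:280,110:320]
cv2.imwrite("pics/w0z.png",cv2.resize(im,None,fx=2.8,fy=2.8,interpolation=cv2.INTER_CUBIC))
im=cv2.imread("pics/side0.png")[150:300,180:340]
cv2.imwrite("pics/s0z.png",cv2.resize(im,None,fx=4,fy=4,interpolation=cv2.INTER_CUBIC))
E
```

```text
(no output)
```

View pics/w0z.png

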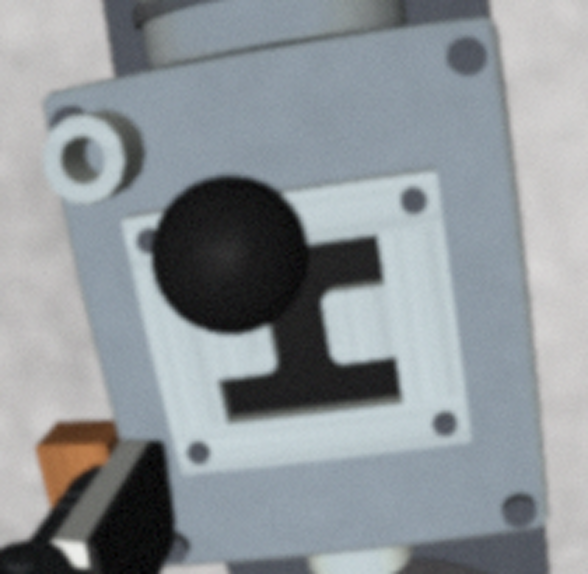

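View pics/s0z.png

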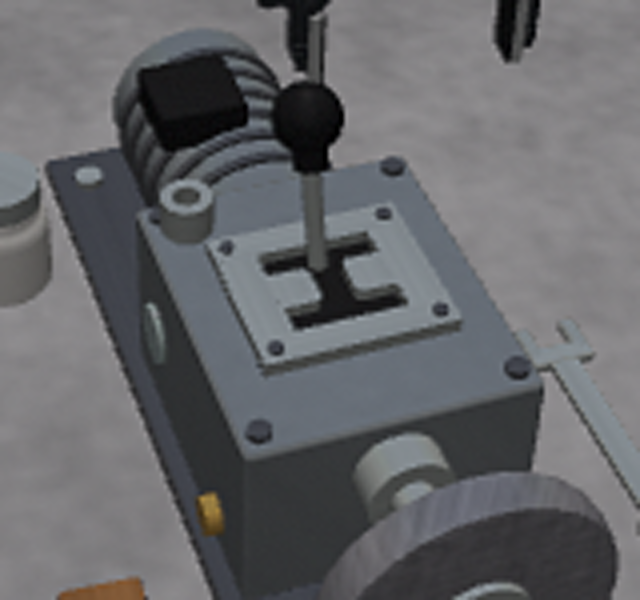

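Wrist zoom shows the plate corners at (437,172), (470,440), (185,473) and (123,220), and the knob at (230,254). In the side zoom the knob is at (308,118). I'll fit pose, yaw and lever angles from both.

```bash
python3 - <<'E'
from h import *
from bench import *
cs={n:get_calibration(n) for n in ["wrist","side","scene"]}
L={"FL":(50,45),"FR":(50,-45),"NR":(-50,-45),"NL":(-50,45)}
W={"FL":(437,172),"FR":(470,440),"NR":(185,473),"NL":(123,220)}
S={"FL":(390,207),"FR":(462,322),"NR":(263,363),"NL":(208,252)}
obs=[("wrist",k,(110+v[0]/2.8,75+v[1]/2.8)) for k,v in W.items()]+[("side",k,(180+v[0]/4,150+v[1]/4)) for k,v in S.items()]
kn=[("wrist",(192.1,165.7)),("side",(257,179.5)),("scene",(257.1,194.4))]
def f(p,use=("wrist","side"),kk=("wrist","side")):
    gx,gy,yaw,a,b=p;c,s=np.cos(yaw),np.sin(yaw);r=[]
    for n,k,px in obs:
        if n in use:
            x,y=L[k]; r+=list(proj(n,cs[n],[gx+c*x-s*y,gy+s*x+c*y,125])-px)
    for n,px in kn:
        if n in kk: r+=list(proj(n,cs[n],knob((gx,gy),yaw,a,b))-px)
    return np.array(r)
for u in [("wrist","side"),("wrist",),("side",)]:
    r=least_squares(f,[600,0,0,-.27,0],args=(u,u)); print(u,r.x.round(3),np.abs(r.fun).max().round(2),knob(r.x[:2],*r.x[2:]).round(1))
    if len(u)==2: print(r.fun.round(1))
for t,z in [("bushing",0)]: pass
print("jar",onplane("wrist",cs["wrist"],(88,37),75),"bushing top",onplane("wrist",cs["wrist"],(143,130),139))
E
```

```text
('wrist', 'side') [ 5.91039e+02 -1.30490e+01  1.39000e-01 -2.90000e-01  1.00000e-03] 3.09 [585.3  29.4 193.8]
[-0.2  0.2  0.4  0.8 -0.8  0.7 -0.5  0.4  0.8 -1.8  0.4 -1.4  0.6  0.1
 -0.3 -3.1  0.   0.1 -0.2 -0.9]
('wrist',) [ 5.91293e+02 -1.25830e+01  1.39000e-01 -2.87000e-01 -1.00000e-03] 0.7 [585.3  29.5 193.9]
('side',) [ 5.89414e+02 -1.69580e+01  1.41000e-01 -3.00000e-01  1.30000e-02] 1.7 [585.2  27.2 193.3]
jar [441.60585716 150.6733213   75.        ] bushing top [532.3152922   47.75482862 139.        ]
```

The lever is already in the cross lane: fore is about 0 and across about -0.29. Gate centre is about (591,-13), yaw 0.139. I'll close the jaws, come down on the left of the knob, and push across toward the right in two stages.

```bash
cat >> h.py <<'E'
G=np.array([591.,-13.2]); YAW=0.139
def quat(extra=0):
    from scipy.spatial.transform import Rotation as R
    r=R.from_euler('z',YAW+extra)*R.from_quat([2**-.5,2**-.5,0,0])
    x,y,z,w=r.as_quat(); return np.array([w,x,y,z])
def P(x,y,tipz):
    c,s=np.cos(YAW),np.sin(YAW)
    return np.array([G[0]+c*x-s*y,G[1]+s*x+c*y,tipz+173])
def loc(p):
    c,s=np.cos(YAW),np.sin(YAW); d=np.array(p[:2])-G
    return np.array([c*d[0]+s*d[1],-s*d[0]+c*d[1],p[2]-173]).round(1)
E
python3 - <<'E'
from h import *
from bench import *
q=quat()
clamp(20)
print(get_obs()["grip_width"],get_obs()["clock"])
movep(P(0,98,245),q)
servo_line(P(0,98,184),100)
print("down",get_obs()["clock"],get_obs()["wrist_force"])
hit=servo_line(P(0,30,184),40,contact_N=12)
o=get_obs();print(hit,loc(o["position"]),o["wrist_force"],o["clock"])
for n in ["side","wrist"]:
    cv2.imwrite(f"pics/{n}1.png",grab_frame(n)[:,:,::-1])
E
```

```text
0.025238837191627846 1.9667
down 3.2 [ 1.57841941 -0.20082046  0.20936285]
False [ -0.   30.1 183.9] [-0.09168311  1.560736    1.41671112] 5.05
```

```bash
python3 - <<'E'
import cv2,numpy as np
a=cv2.resize(cv2.imread("pics/side1.png")[110:260,170:330],None,fx=2.5,fy=2.5)
b=cv2.resize(cv2.imread("pics/wrist1.png"),(500,375))
cv2.imwrite("pics/c1.png",np.vstack([np.hstack([a])]) );cv2.imwrite("pics/w1.png",b)
E
```

```text
(no output)
```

View pics/c1.png

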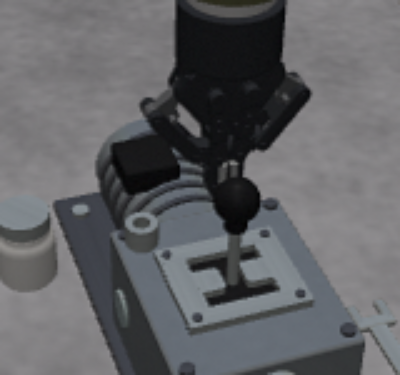

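View pics/w1.png

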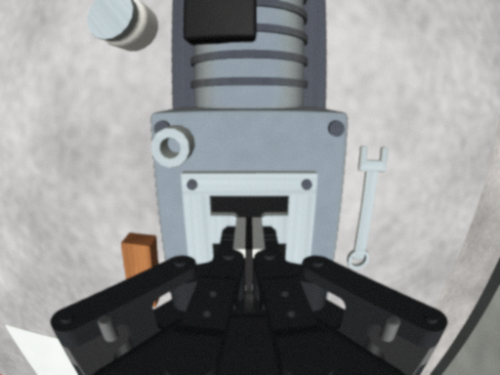

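The lever has moved to about mid-lane; the knob is at (238,199) in the crop. I'll check fore, then continue across.

```bash
cat >> h.py <<'E'
def est(px,n="side"):
    from bench import get_calibration
    c=get_calibration(n)
    return least_squares(lambda p:proj(n,c,knob(G,YAW,*p))-px,[0,0]).x.round(3)
E
python3 - <<'E'
from h import *
from bench import *
print("mid",est((170+238/2.5,110+199/2.5)))
hit=servo_line(P(0,-8,184),35,contact_N=12)
o=get_obs();print(hit,loc(o["position"]),o["wrist_force"],o["clock"])
for n in ["side","wrist","scene"]:
    im=grab_frame(n); cv2.imwrite(f"pics/{n}2.png",im[:,:,::-1])
    print([(r["location"],r["confidence"]) for r in spot_point("knob_center",n)[:2]])
cv2.imwrite("pics/c2.png",cv2.resize(cv2.imread("pics/side2.png")[130:280,180:340],None,fx=4,fy=4))
E
```

```text
mid [0.002 0.005]
False [ -0.   -7.9 184.1] [-0.32228602  0.84669791 -0.10197999] 6.3833
[([273.4, 206.6], 0.88)]
[([258.5, 288.0], 0.72)]
[([224.1, 205.3], 0.67)]
```

View pics/c2.png

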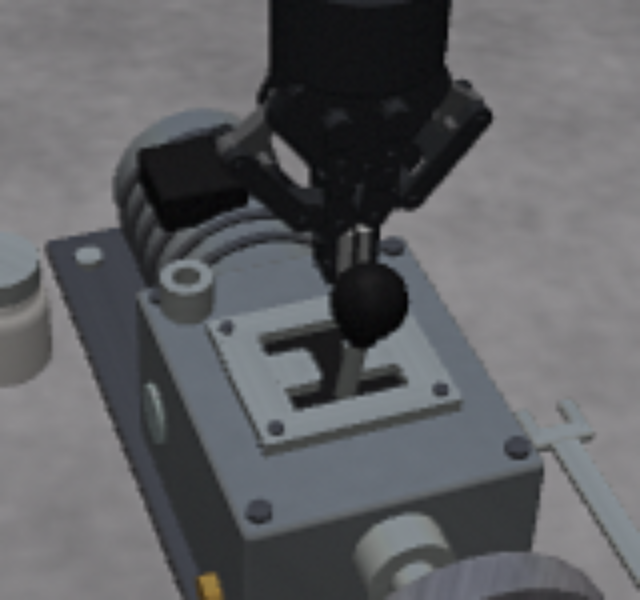

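The rod sits at the right end of the cross lane, knob at about (272.5,206). I'll estimate its angles and finish the crossing.

```bash
python3 - <<'E'
from h import *
from bench import *
print(est((272.5,206.3)))
hit=servo_line(P(0,-12,184),30,contact_N=12)
o=get_obs();print(hit,loc(o["position"]),o["wrist_force"],o["clock"])
im=grab_frame("side"); cv2.imwrite(f"pics/side3.png",im[:,:,::-1])
servo_line(P(0,20,184),100)
servo_line(P(0,20,240),150)
for e in (np.pi/2,-np.pi/2):
    s=solve_ik(P(-60,-39,240),quat(e)); print(e,None if s is None else s.round(2))
im=grab_frame("wrist"); cv2.imwrite(f"pics/wrist3.png",im[:,:,::-1])
im=grab_frame("side"); cv2.imwrite(f"pics/side3b.png",im[:,:,::-1])
print(get_obs()["clock"])
cv2.imwrite("pics/c3.png",cv2.resize(im[130:280,180:340,::-1],None,fx=4,fy=4))
E
```

```text
[ 0.282 -0.004]
False [ -0.  -12.3 183.9] [-0.30298723  1.6281984  -1.22773206] 6.9667
1.5707963267948966 [ 0.19  0.2  -0.16  1.59  0.03  1.36  1.73]
-1.5707963267948966 [-0.13  0.19  0.22  1.6  -0.04  1.35 -1.34]
8.1083
```

View pics/c3.png

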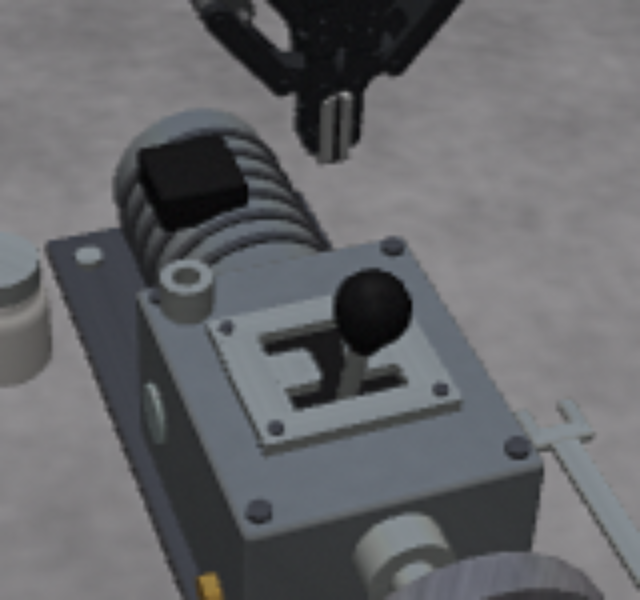

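View pics/wrist3.png

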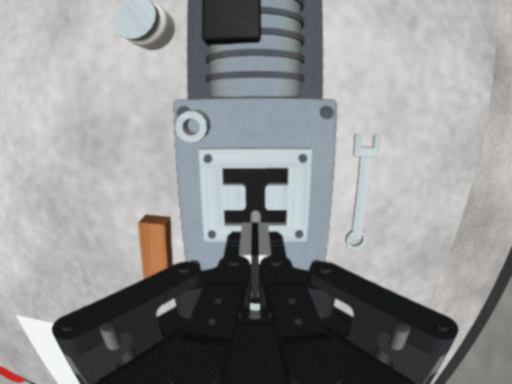

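The knob is on the right, still in the cross lane. Now I'll rotate the tool, come down on the near side and push away.

```bash
python3 - <<'E'
from h import *
from bench import *
print(est((273,208)))
q=quat(np.pi/2)
servo_line(P(-62,20,245),150)
movep(P(-62,-40,245),q)
servo_line(P(-62,-40,179),100)
o=get_obs();print(loc(o["position"]),o["wrist_force"],o["clock"])
hit=servo_line(P(10,-40,179),40,contact_N=12)
o=get_obs();print(hit,loc(o["position"]),o["wrist_force"],o["clock"])
im=grab_frame("side"); cv2.imwrite("pics/side4.png",im[:,:,::-1])
cv2.imwrite("pics/c4.png",cv2.resize(im[130:280,180:340,::-1],None,fx=4,fy=4))
E
```

```text
[ 0.306 -0.007]
[-61.8 -40.  179.6] [-0.11374935  0.26741132  0.31484207] 10.9583
False [  9.9 -40.  179. ] [-1.66931808 -0.55963683 -1.13103441] 12.9083
```

View pics/c4.png

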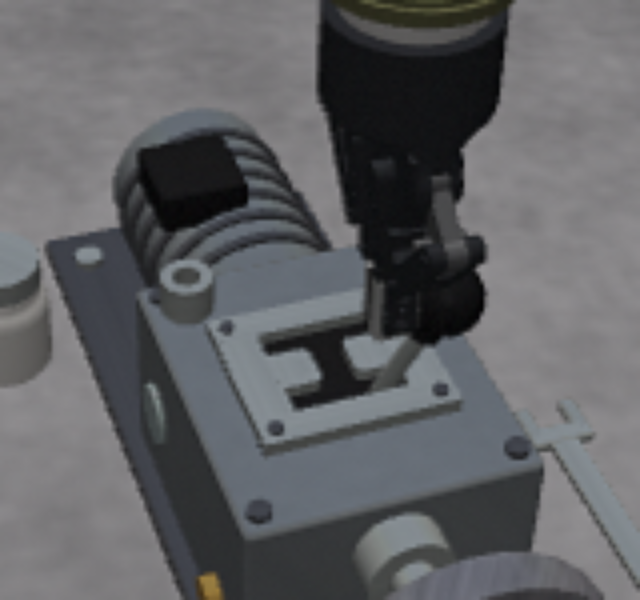

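The rod is well into the far right slot. I'll push slowly to the stop with a low force guard, then back off and look.

```bash
python3 - <<'E'
from h import *
from bench import *
hit=servo_line(P(20,-40,178),12,contact_N=7)
o=get_obs();print(hit,loc(o["position"]),o["wrist_force"],o["clock"])
servo_line(P(-62,-40,178),100)
servo_line(P(-62,-40,255),150)
o=get_obs();print(o["wrist_force"],o["clock"])
for n in ["side","wrist","scene"]:
    im=grab_frame(n); cv2.imwrite(f"pics/{n}5.png",im[:,:,::-1])
    print([(r["location"],round(r["confidence"],2),est(r["location"],n)) for r in spot_point("knob_center",n)[:2]])
cv2.imwrite("pics/c5.png",cv2.resize(cv2.imread("pics/side5.png")[130:280,180:340],None,fx=4,fy=4))
E
```

```text
False [ 20.  -40.  177.9] [-2.61016001  0.160565   -2.13998022] 13.9417
[-0.15356089  0.54183274  0.26822979] 15.575
[([295.2, 202.0], 0.95, array([0.261, 0.314]))]
[([256.2, 310.2], 0.62, array([0.281, 0.307]))]
[([235.3, 225.4], 0.57, array([0.231, 0.325]))]
```

View pics/c5.png

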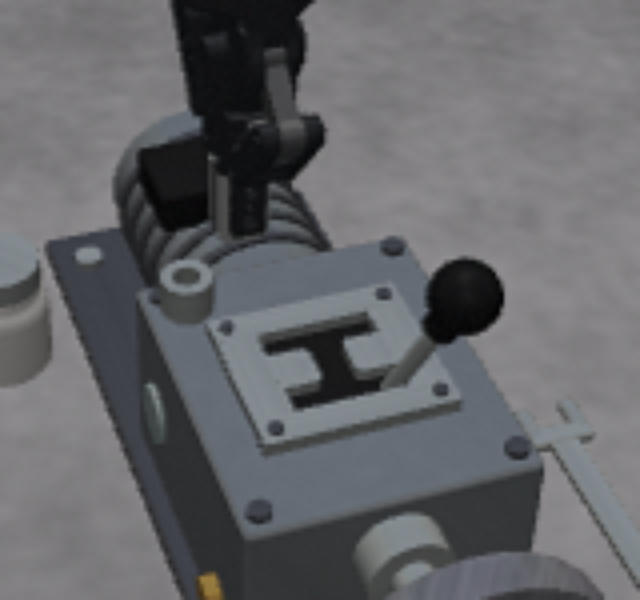

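View pics/wrist5.png

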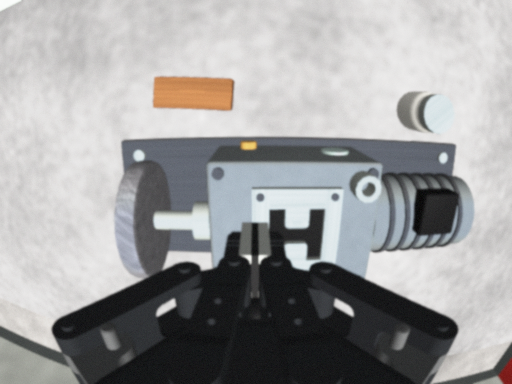

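All three views put fore at about 0.31, but I haven't felt the stop yet. There's time, so I'll make one more gentle push with a guard to confirm it's home.

```bash
python3 - <<'E'
from h import *
from bench import *
servo_line(P(-62,-40,178),150)
print(servo_line(P(10,-40,177),80,contact_N=8))
for x in np.arange(14,27,1.5):
    hit=servo_line(P(x,-40,177),10,contact_N=5)
    o=get_obs();print(hit,loc(o["position"]),o["wrist_force"].round(1),round(o["clock"],1))
    if hit or o["wrist_force"][0]<-5: break
servo_line(P(-62,-40,178),150)
servo_line(P(-62,-40,260),150)
for n in ["side","wrist","scene"]:
    im=grab_frame(n); cv2.imwrite(f"pics/{n}6.png",im[:,:,::-1])
    print([(r["location"],round(r["confidence"],2),est(r["location"],n)) for r in spot_point("knob_center",n)[:2]])
print(get_obs()["clock"],get_obs()["wrist_force"])
cv2.imwrite("pics/c6.png",cv2.resize(cv2.imread("pics/side6.png")[130:280,180:340],None,fx=4,fy=4))
E
```

```text
False
False [ 14. -40. 177.] [-0.  -0.  -0.5] 18.1
False [ 15.6 -40.  177. ] [-0.   0.1 -0.6] 18.4
False [ 17.1 -40.  177. ] [-0.6 -0.8  1.2] 18.7
False [ 18.6 -40.  177. ] [ 0.5 -0.8  0. ] 19.0
False [ 19.9 -40.1 176.9] [-2.4 -0.   0.2] 19.3
False [ 21.3 -40.  176.7] [-2.2 -1.  -0.9] 19.6
False [ 22.7 -40.  176.4] [-5.5 -0.6 -1.1] 19.9
[([295.5, 204.8], 0.89, array([0.305, 0.3  ]))]
[([256.1, 309.5], 0.79, array([0.285, 0.343]))]
[([233.6, 226.3], 0.63, array([0.26 , 0.324]))]
21.6583 [ 1.10022466 -0.27074833  0.14905152]
```

View pics/c6.png

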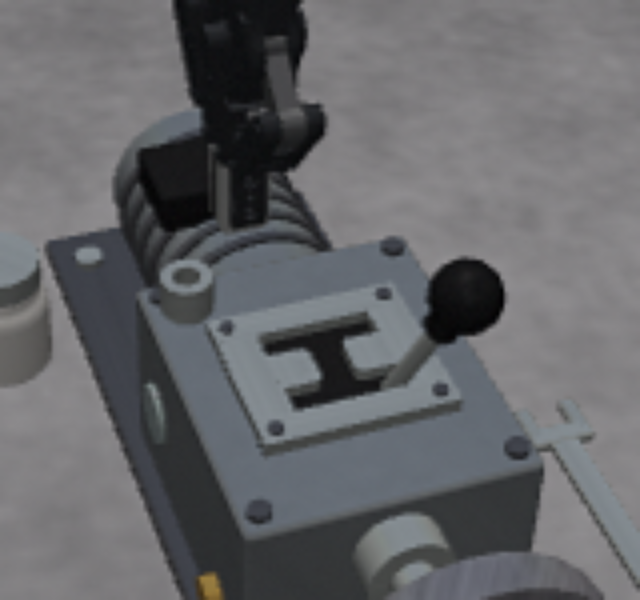

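The stop was felt at 5.5 N. The knob, now at about (466,297) in the crop, barely moved. The tool is clear and the bushing, jar and wrench are where they were.

```bash
python3 - <<'E'
from h import *
from bench import *
p=get_obs()["position"]; servo_line(p+np.array([0,0,40]),150); pause(0.3); print(get_obs()["clock"]); sign_off()
E
```

```text
22.3667
the job is handed in; nothing more can be done
```

The lever is in third gear, and I handed the job in at about 22.4 s. It was already in the cross lane at the start (fore about 0, across about -0.29), so it didn't need pushing in. With the jaws shut, I pushed the knob straight across with the fingertips, turned the tool, and pushed it away into the far right slot.

- **Home at the stop:** a second gentle push showed about 2 N while the lever moved, then 5.5 N at the stop, where I ended it.
- **Final lever angles:** the three cameras gave fore 0.30, 0.34 and 0.32, above the 0.27 needed. Across came out at 0.26 to 0.31. The spread of a few hundredths is picture noise.
- **Disagreement:** on that second push the tool met the knob about 2 mm farther on than my geometry predicted, which fits the roughly 2 mm calibration error.
- **Near right slot:** the lever showed no sign of entering it; after the crossing, fore read about -0.007.
- **Surroundings:** the tool finished well above and clear of the lever. In the last pictures I looked at, the bushing, jar and wrench were unmoved. I last saw the bar before the final push, and had no sign that it was touched.

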